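# Fit the missing floor glide to a bent-rod footstool

## Robot

A 7-joint arm with a two-finger parallel gripper is mounted at the origin on the work surface. World frame = base frame: x ahead of the robot, y to its left, z up, the work surface at z = 0. Lengths are in m, angles in rad, forces in N, time in s.
With the tool pointing down it reaches from about 0.4 to 0.85 m from the base axis. Payload 10.4 kg.
Tool frame: the origin (TCP) lies midway between the tips of the shut fingers; the grasp point (between the pads) lies 19 mm behind it (manip.hold_point_z is the distance from the TCP to the grasp point, in m); z points along the fingers, y is the line along which they close (so a half turn about z gives the same grasp; the last joint's range is limited). The gripper opens to 85 mm and grips with 20 to 120 N. Pads are 22 mm wide; open, the fingers measure 114 mm over their backs; the gripper's body (76 mm by 85 mm) begins 54 mm behind the grasp point. The pads swing forward as they close: fully open they stand 13 mm farther back than shut.
Start: joints at [1.245, 0.332, -0.065, 1.46, 0.022, 1.35, -0.088], TCP at [0.186, -0.597, 0.231] pointing down, gripper open.
Joint ranges: [-2.6, 2.6], [-0.5, 2.12], [-1.47, 1.34], [0.16, 2.42], [-1.27, 4.41], [0.06, 2.06], [-2.6, 2.6]. Speed limits (rad/s): [2.22, 2.22, 2.79, 2.79, 3.14, 3.14, 3.14].

## Interface

Orientations are given as a unit quaternion [x, y, z, w].
In Python, from workcell import manip, eyes, job gives the robot as it stands.
- The arm moves only by the shell command python3 -m crank 'ROWS' [FORCE]. ROWS is JSON, a list that holds one entry, the list of rows, each a list of 7 numbers: the finger opening in cm, from 0 to 8.54, then the shift along the world's x, y, z in cm, then the turn, a rotation vector about the world's x, y, z in degrees. In form: [[[hand, x, y, z, ax, ay, az], ...]]. A call has 1 to 20 rows; each row shifts and turns the commanded pose from where the row before left it; what a row does not reach is not made up. A row lasts 1/8 s, in which the tool goes at most 62.5 mm and 10.7 degrees, less where a joint would pass 70% of its speed; a pose out of reach is approached as far as the arm can. A call with a gripper value outside its range is refused whole. The fingers move at their own pace and stop on an object; FORCE is the grip in N (left out, the last holds). Time passes only in rows, so rows that do not move let the fingers close. It gives the time, the measured TCP pose, the force, the opening and the grip force at its end, in the units of the state.
- manip.get_obs(): the state, without advancing time (a new reading comes with each control period).
- eyes.camera(name): name is "side" or "top"; returns (picture, depth): 384x512x3 uint8, red, green, blue; 384x512 float32, m along the optical axis (not along the pixel's ray), 0 where there is no reading.
- eyes.camera_params(name): a dict with "fx", "fy", "cx", "cy" (pixels), "dist" ([k1, k2, p1, p2, k3] as OpenCV has them; the pictures are not rectified), "world_from_camera" (4x4, takes a point from camera to world coordinates). Camera axes: x right, y down, z forward; pixel columns grow to the right and rows downward; lengths in m; the calibration is good to about 2 mm. A picture is of the moment at which its call begins. camera_params takes no time and is no camera call.
- job.hand_in(): hands the job in; it is judged then, once.
The state is a dict: "clock": time; "joint_pos": joint angles; "joint_velocities": joint speeds; "tau": joint torques, N m; "position": TCP position; "ee_rot": TCP orientation; "ft_force": force on the tool from outside, world axes, zero at the start; "torque": the same for the moment, N m; "grip_width": opening from 0.0 (shut) to 1.0 (fully open); "grasp_force": force on a finger pad.
Only numpy, scipy, OpenCV 4.12 (cv2) and the standard library are available. Lean on these libraries where they do the work, as an engineer would, in place of code of your own. Each camera call takes 0.05 s, during which the arm holds its last target. There are 200 camera calls.

## Task

The footstool stands legs-up on the bench and its right-hand steel runner still lacks its floor glide. Pick up the loose nylon glide, thread it onto the open end of that runner with its wide foot upward, and ease it along the rod and round the bend with light finger pressure, never forcing it where it binds, until it sits fully home against the welded stop ring, like the one on the other runner. Then let go of it, and leave the other things on the bench where they are.

Things in the scene. Friction and masses are not known exactly. Their poses are not given: they have to be found in the camera images.
- glide: loose floor glide: off-white nylon block on a steel keeper plate, about 35 g, 38 mm tall, 26 mm wide (y) all the way up. The lower 30 mm are 16 mm long along the bore (x), the foot on top 24 mm long, 8 mm thick. Origin: centre of its underside, z up through the foot. It stands upright on the bench, bore level. Grip it from above across y, beside the bore; either end may go first.
- bore (a point): centre of the glide's bore, 17 mm above its underside, x along the bore. The bore is 14.5 mm wide and 16 mm long, for the 12 mm rod: about 1.2 mm of play to each side and 9 degrees of swing before it binds. Let go on the rod, it hangs with its foot up.
- runner: the bent steel rod to be fitted: 12 mm thick, level, axis 170 mm above the bench, smooth, fixed and rigid, part of the stool. Origin: on the rod axis at its open rounded end; x along the rod from that end, z up. Straight for 60 mm. Nothing near it is higher than the rod; the stool's seat frame is 110 mm below it, its other runner 220 mm further left beyond the bend.
- bend_start (a point): point on the rod axis, 60 mm along x from the runner's open end, where the bend begins: level, to the right (towards the runner's -y), 50 mm radius at the axis. It was bent by hand and turns by anything from 35 to 75 degrees; that angle is not measured, so where the rod goes after it must be seen or felt.
- bend (a point): centre of curvature of the bend, not a solid thing: 50 mm to the runner's -y of point bend_start. After the bend the rod is straight for 78 mm up to the face of the welded stop ring, 20 mm across. A seated glide has its bore centre 70 mm past the end of the bend, 86 mm from this point, whatever the angle.
- bun_foot: bystander: turned wooden bun foot, 52 mm wide, 46 mm tall, origin under its centre
- tack_tin: bystander: open round tin, 62 mm wide, 34 mm tall, origin under its centre
- leg_plate: bystander: dark steel leg plate with four holes, 60 x 60 x 5 mm, origin under its centre
- tack_hammer: bystander: hammer 270 mm long, lying on the bench, origin under its middle
- screwdriver: bystander: screwdriver 200 mm long, lying on the bench, origin under its middle
- thread_cone: bystander: cone of thread, 60 mm wide, 125 mm tall, origin under its centre
- staple_lifter: bystander: staple lifter with wooden handle, 200 mm long, lying on the bench, origin under its middle
- chalk: bystander: flat piece of tailor's chalk, 45 x 30 x 8 mm, origin under its centre

How it is judged:
By the outcome, as a careful person would: the job done as asked, in the order asked, and still so for the second after the job is handed in, with the robot touching nothing.
It also fails if it takes over 72 s, if anything falls off the work surface, if the arm or the gripper's body presses on something with over 40 N, if the wrist force passes 120 N, or if a joint passes its speed limit or range.

## Working session

There is one attempt and no reset: what is moved stays moved. The work goes in short steps, Python scripts to look and compute and a shell command to move; the robot and the scene stay as the last step left them, time stands still between calls to the robot, and variables do not carry over. Pictures are saved under pics/ and viewed, at most 10 in all, crops included, and the job is handed in when it is done.

```bash
ls; mkdir -p pics; cat > h.py <<'E'
import numpy as np, cv2
from workcell import manip, eyes, job
def shot(n):
    im,d=eyes.camera(n); return im,d,eyes.camera_params(n)
def K(p): return np.array([[p['fx'],0,p['cx']],[0,p['fy'],p['cy']],[0,0,1.]])
def cloud(d,p):
    h,w=d.shape; v,u=np.mgrid[:h,:w]
    q=cv2.undistortPoints(np.stack([u,v],-1).reshape(-1,1,2).astype(np.float32),K(p),np.array(p['dist'])).reshape(h,w,2)
    c=np.dstack([q*d[...,None],d]); T=np.array(p['world_from_camera'])
    W=c@T[:3,:3].T+T[:3,3]; W[d==0]=np.nan; return W
def proj(X,p):
    T=np.linalg.inv(np.array(p['world_from_camera']))
    return cv2.projectPoints(np.atleast_2d(X).astype(float),cv2.Rodrigues(T[:3,:3])[0],T[:3,3],K(p),np.array(p['dist']))[0].reshape(-1,2)
E
python3 - <<'E'
from h import *
o=manip.get_obs(); print(o); print(manip.hold_point_z)
for n in('top','side'):
    im,d,p=shot(n); cv2.imwrite(f'pics/{n}0.png',im[...,::-1]); np.savez(f'{n}0.npz',im=im,d=d); print(n,p)
E
```

```text
pics
{'clock': 0.0, 'joint_pos': array([ 1.24536723,  0.33289383, -0.0646775 ,  1.46098282,  0.02157384,
        1.34993406, -0.08850491]), 'joint_velocities': array([-0.0003829 , -0.00146541,  0.00053962,  0.00087299,  0.00046015,
       -0.00071452, -0.00056641]), 'tau': array([-4.04355069e-04, -6.25436425e+01,  4.91074228e-02, -3.91607451e+01,
        1.64131931e-02,  9.96515126e-03,  2.34101293e-05]), 'position': array([ 0.18625528, -0.59617539,  0.23048236]), 'ee_rot': array([ 9.88559173e-01,  1.50831631e-01, -1.42127488e-04, -7.48525223e-04]), 'ft_force': array([ 0.57492671, -0.24545424, -0.79756689]), 'torque': array([-0.03587397, -0.04084006, -0.05242164]), 'grasp_force': 0.0, 'grip_width': 1.0023159485983006}
0.0187
top {'fx': 433.3046503726099, 'fy': 433.3046503726099, 'cx': 246.51590530656364, 'cy': 193.03178653512185, 'dist': array([-0.1115325,  0.       ,  0.       ,  0.       ,  0.       ]), 'world_from_camera': array([[ 0.01952189, -0.98158144,  0.19004412,  0.27104335],
       [-0.99970072, -0.01636093,  0.01818772, -0.01427633],
       [-0.01474343, -0.1903423 , -0.98160707,  1.3688185 ],
       [ 0.        ,  0.        ,  0.        ,  1.        ]])}
side {'fx': 484.6255827131045, 'fy': 484.6255827131045, 'cx': 262.88561106040254, 'cy': 198.1002227933942, 'dist': array([-0.05148056,  0.        ,  0.        ,  0.        ,  0.        ]), 'world_from_camera': array([[ 0.75000881, -0.47129908,  0.46407323, -0.34663378],
       [-0.66125819, -0.55017038,  0.50995113, -0.95407324],
       [ 0.01497985, -0.68934006, -0.72428301,  1.49408061],
       [ 0.        ,  0.        ,  0.        ,  1.        ]])}
```

View pics/top0.png

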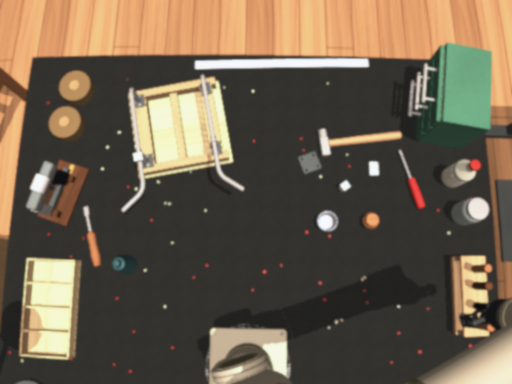

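View pics/side0.png

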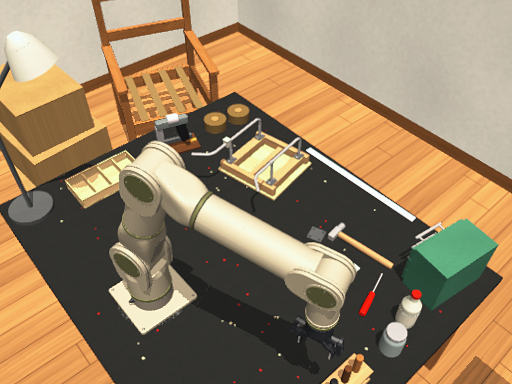

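The top view shows the right runner with its open end at about (242,188), its bend at about (217,172), then rod running up to (203,78). The loose glide is at about (346,186), the chalk at (374,168), and the seated glide on the left runner at (139,157). The side view shows the arm still blocking part of the bench.

```bash
python3 - <<'E'
from h import *
z=np.load('top0.npz'); im,d=z['im'],z['d']; p=eyes.camera_params('top'); W=cloud(d,p)
def crop(u0,v0,u1,v1,s): return cv2.resize(im[v0:v1,u0:u1,::-1],None,fx=s,fy=s,interpolation=cv2.INTER_CUBIC)
a=crop(185,65,257,200,4.4); b=crop(330,155,390,200,6)
H=max(a.shape[0],b.shape[0]); c=np.zeros((H,a.shape[1]+b.shape[1],3),np.uint8); c[:a.shape[0],:a.shape[1]]=a; c[:b.shape[0],a.shape[1]:]=b
cv2.imwrite('pics/crop0.png',c); print(c.shape,a.shape)
m=(W[...,2]>.15)&(W[...,2]<.2)
sub=np.argwhere(m&(np.mgrid[:384,:512][1]>195)&(np.mgrid[:384,:512][1]<255)&(np.mgrid[:384,:512][0]<200)&(np.mgrid[:384,:512][0]>65))
for v in range(66,200,4):
    s=sub[sub[:,0]==v]
    if len(s): X=W[s[:,0],s[:,1]]; print(v,s[:,1].min(),s[:,1].max(),X.mean(0).round(4))
# glide
v,u=np.mgrid[:384,:512]
for n,(u0,v0,u1,v1) in dict(gl=(334,176,358,198),seat=(128,148,150,168)).items():
    r=W[v0:v1,u0:u1]; print(n); print((r[...,2]*1000).round(0)[::1].astype(int))
E
```

```text
(594, 677, 3) (594, 317, 3)
78 200 203 [0.8519 0.1498 0.1722]
82 201 204 [0.8367 0.1456 0.1768]
86 202 205 [0.8249 0.1424 0.1743]
90 203 206 [0.8123 0.1389 0.1737]
94 203 206 [0.7993 0.1383 0.1742]
98 204 207 [0.7865 0.1347 0.1743]
102 205 208 [0.7738 0.1313 0.1743]
106 206 208 [0.7615 0.1293 0.1737]
110 206 209 [0.749  0.1274 0.1736]
114 207 210 [0.7369 0.124  0.1725]
118 207 211 [0.7235 0.1218 0.1751]
122 208 211 [0.7115 0.1199 0.1743]
126 209 212 [0.6987 0.1164 0.1756]
130 210 213 [0.687  0.1132 0.1741]
134 210 213 [0.6749 0.1127 0.1738]
138 210 215 [0.663  0.1095 0.1731]
142 210 215 [0.6513 0.1091 0.172 ]
146 212 216 [0.6389 0.1042 0.1732]
150 213 216 [0.6268 0.1023 0.1738]
154 214 217 [0.6146 0.0989 0.1748]
158 214 218 [0.6033 0.0973 0.1729]
162 215 218 [0.5909 0.0952 0.1751]
166 216 219 [0.5789 0.0919 0.1762]
170 217 220 [0.5678 0.0889 0.1736]
174 218 223 [0.5563 0.0828 0.1734]
178 222 228 [0.5447 0.0696 0.1738]
182 227 234 [0.5332 0.0537 0.1747]
186 234 241 [0.5224 0.0337 0.1729]
190 240 243 [0.5114 0.0222 0.1709]
gl
[[                  -4                    2                 
[... 20349 characters left out ...]
  173
                    61                   56                   60
                    63                   63                   59
                    59]
 [                   1                   -4                   -6
                     8                   -1                    3
                     0                    1                    2
                    -5                   53                  172
                   175                  175                  178
                    61                   58                   59
                    59                   61                   60
                    57]]<stdin>:15: RuntimeWarning: invalid value encountered in cast
```

View pics/crop0.png

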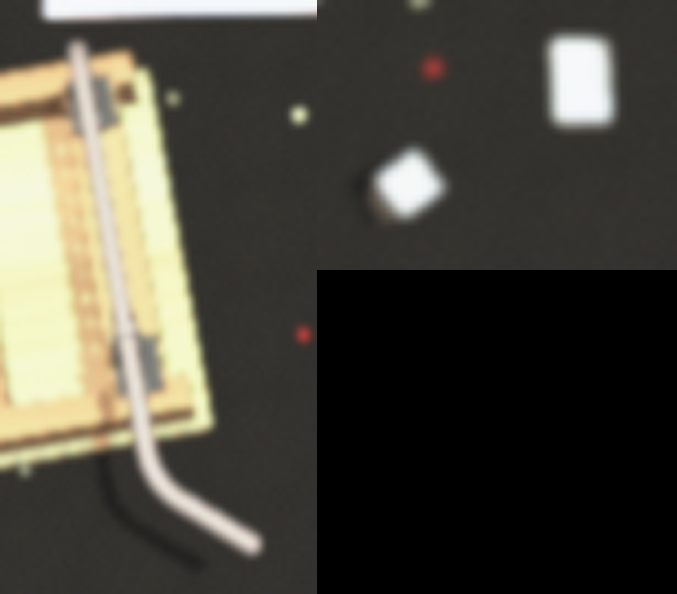

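The crop shows the runner ending at about (257,545) in crop pixels, a bend near (150,470), and clear rod beyond. The glide's foot is a near-square turned about 35–40°, so its bore axis is still ambiguous. I'll fit the rod and the foot from depth.

```bash
cat > fit.py <<'E'
from h import *
from scipy.optimize import least_squares
from scipy.spatial import cKDTree
def rod(q,n=400):
    ex,ey,psi,phi=q; L=60+50*phi+78+100; s=np.linspace(0,L,n)/1000.; R=.05
    t=np.clip((s-.06)/R,0,phi); h=psi-t
    dx=np.cumsum(np.cos(h))*(s[1]-s[0]); dy=np.cumsum(np.sin(h))*(s[1]-s[0])
    return np.c_[ex+dx,ey+dy],h
def fit(P,q0):
    def f(q):
        X,h=rod(q); d,i=cKDTree(X).query(P); n=np.c_[-np.sin(h[i]),np.cos(h[i])]
        return np.sum((P-X[i])*n,1)   # signed lateral offset
    def g(q):
        X,h=rod(q); d,i=cKDTree(X).query(P); r=np.sum((P-X[i])*np.c_[np.cos(h[i]),np.sin(h[i])],1)
        return np.r_[f(q),r]
    return least_squares(g,q0,loss='soft_l1',f_scale=.003,diff_step=1e-4)
E
python3 - <<'E'
from fit import *
z=np.load('top0.npz'); im,d=z['im'],z['d']; p=eyes.camera_params('top'); W=cloud(d,p)
# intersect rays with z=.174 plane for noise rejection
T=np.array(p['world_from_camera']); C=T[:3,3]
Wp=lambda zz: C+(W-C)*((zz-C[2])/(W[...,2:]-C[2]))
v,u=np.mgrid[:384,:512]
m=(W[...,2]>.15)&(W[...,2]<.2)&(u>195)&(u<255)&(v>65)&(v<200)
P=Wp(.173)[m][:,:2]; P=P[P[:,0]<.72]
print('tip pts',P[np.argsort(P@[-np.cos(1.05),-np.sin(1.05)])[-6:]].round(4))
q=fit(P,[.513,.02,1.05,.85]); print(q.x.round(4),np.degrees(q.x[2:]),np.abs(q.fun).mean())
ex,ey,ps,ph=q.x; bs=np.array([ex,ey])+.06*np.array([np.cos(ps),np.sin(ps)]); c=bs+.05*np.array([np.sin(ps),-np.cos(ps)])
h=ps-ph; be=c+.05*np.array([-np.sin(h),np.cos(h)]); st=be+.07*np.array([np.cos(h),np.sin(h)]); print('bs',bs,'c',c,'be',be,'seat',st)
for n,(u0,v0,u1,v1) in dict(gl=(334,176,358,198)).items():
    g=np.zeros(m.shape,bool); g[v0:v1,u0:u1]=1
    g&=(W[...,2]>.015)&(im.min(-1)>150)
    X=Wp(.038)[g][:,:2]; r=cv2.minAreaRect((X*1000).astype(np.float32)); print(n,g.sum(),X.mean(0),r)
    print(im[v0+4:v1-4,u0+2:u1-6,0])
E
```

```text
tip pts [[0.511  0.0236]
 [0.5139 0.0208]
 [0.5168 0.0181]
 [0.511  0.0208]
 [0.514  0.018 ]
 [0.5111 0.0179]]
[0.513  0.0184 1.0228 0.8335] [58.59927219 47.75338986] 0.0016988081326557304
bs [0.54430503 0.06965395] c [0.58698223 0.04360293] be [0.57757384 0.09270977] seat [0.64632342 0.10588152]
gl 60 [ 0.55799077 -0.2979271 ] ((557.91064453125, -297.3756408691406), (23.535486221313477, 26.068138122558594), 34.23054122924805)
[[ 51  52  50  50  50  52  62  82 118 149 151 121  82  58  51  52]
 [ 51  50  50  50  51  66  94 133 178 210 209 175 121  75  55  52]
 [ 51  49  48  52  73 109 151 192 224 237 236 218 163 103  64  53]
 [ 50  46  47  71 117 168 209 231 241 244 243 234 200 139  87  60]
 [ 44  41  53  98 161 215 236 242 245 245 245 241 226 181 125  78]
 [ 40  39  56 109 178 226 242 245 246 246 246 244 237 214 158  99]
 [ 39  40  59 104 164 219 239 245 246 246 245 244 237 215 162 101]
 [ 43  45  63  93 136 188 227 241 245 245 243 237 221 181 130  83]
 [ 45  47  63  86 113 152 200 230 240 240 232 213 173 126  86  61]
 [ 47  46  56  75  96 122 162 205 226 222 197 157 114  79  59  53]
 [ 48  45  49  62  81  99 123 156 178 169 137  98  70  57  54  52]
 [ 50  47  45  54  68  79  87 101 111 104  82  64  55  52  52  53]
 [ 51  50  48  51  59  64  63  64  64  61  57  53  52  52  51  52]
 [ 51  50  50  51  53  54  54  53  52  52  53  52  53  52  53  54]]
```

```bash
python3 -m crank '[[[8.5,3.4,3.7,0,0,0,1.4],[8.5,3.4,3.7,0,0,0,1.4],[8.5,3.4,3.7,0,0,0,1.4],[8.5,3.4,3.7,0,0,0,1.4],[8.5,3.4,3.7,0,0,0,1.4],[8.5,3.4,3.7,0,0,0,1.4],[8.5,3.4,3.7,0,0,0,1.4],[8.5,3.4,3.7,0,0,0,1.4],[8.5,3.4,3.7,0,0,0,1.4],[8.5,3.4,3.7,0,0,0,1.4],[8.5,3.4,3.7,0,0,0,1.4],[8.5,3.4,3.7,0,0,0,1.4]]]' 20
python3 - <<'E'
from h import *
im,d,p=shot('side'); np.savez('side1.npz',im=im,d=d)
c=proj([.558,-.298,.02],p)[0]; print(c); u,v=c.astype(int)
r=proj([.58,.07,.17],p)[0].astype(int); print(r)
a=cv2.resize(im[v-25:v+25,u-30:u+30,::-1],None,fx=8,fy=8,interpolation=cv2.INTER_CUBIC)
cv2.imwrite('pics/side1.png',np.vstack([a,]))
print(manip.get_obs()['joint_pos'].round(2))
E
```

```text
clock: 1.6
position: [0.5951, -0.1514, 0.231]
ee_rot: [0.956, 0.294, -0.0, -0.0]
ft_force: [-0.7, -0.4, -0.1]
grip_width: 0.997
grasp_force: 0.0
[321.99084552 258.87043858]
[262 175]
[ 0.54  0.35 -0.48  1.47  0.16  1.36 -0.91]
```

View pics/side1.png

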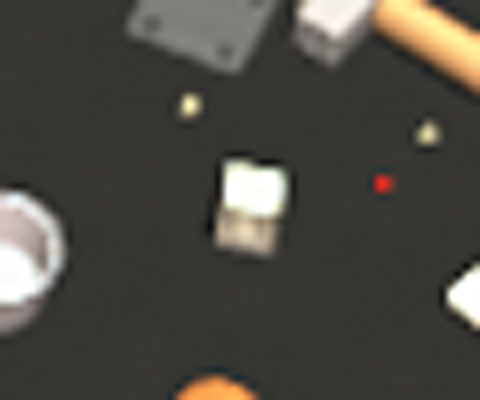

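The side crop (origin at image pixel (291,233)) shows the glide's foot at about (254,188) and a shaded full-width end face below it. That face looks towards the camera, so the bore runs at a yaw of about 34°, which matches the 23.5 × 26 mm foot rectangle.

```bash
python3 - <<'E'
from h import *
z=np.load('side1.npz'); im,d=z['im'],z['d']; p=eyes.camera_params('side'); W=cloud(d,p)
C=np.array(p['world_from_camera'])[:3,3]; Wp=C+(W-C)*((.038-C[2])/(W[...,2:]-C[2]))
g=np.zeros(d.shape,bool); g[248:266,314:332]=1; g&=(im.min(-1)>190)
X=Wp[g][:,:2]; print(g.sum(),X.mean(0),cv2.minAreaRect((X*1000).astype(np.float32)))
E
python3 -m crank '[[[5.5,-1.2,-4.9,-2,0,0,0],[5.5,-1.2,-4.9,-4,0,0,0],[5.5,-1.3,-4.9,-4,0,0,0],[5.5,0,0,-3,0,0,0],[5.5,0,0,0,0,0,0]]]'
```

```text
36 [ 0.55561548 -0.29816891] ((555.196533203125, -298.1824035644531), (23.92496681213379, 22.467504501342773), 44.087886810302734)
clock: 2.28
position: [0.5563, -0.296, 0.1011]
ee_rot: [0.956, 0.293, -0.002, -0.002]
ft_force: [1.1, 0.3, 0.7]
grip_width: 0.645
grasp_force: 0.0
```

```bash
python3 -m crank '[[[5.5,0,-0.2,-3,0,0,0],[5.5,0,0,-3,0,0,0],[5.5,0,0,-2.3,0,0,0],[5.5,0,0,-1.5,0,0,0],[5.5,0,0,0,0,0,0],[2.0,0,0,0,0,0,0],[2.0,0,0,0,0,0,0],[2.0,0,0,0,0,0,0],[2.0,0,0,0,0,0,0],[2.0,0,0,0,0,0,0],[2.0,0,0,0,0,0,0]]]' 25
```

```text
clock: 3.65
position: [0.559, -0.2989, 0.0072]
ee_rot: [0.956, 0.294, 0.001, 0.001]
ft_force: [-0.3, 0.2, 5.4]
grip_width: 0.299
grasp_force: 26.1
```

```bash
python3 -m crank '[[[2.0,0,0,2,0,0,0],[2.0,0,0,4,0,0,0],[2.0,0,0,5,0,0,0],[2.0,0,0,4.3,0,0,0],[2.0,-0.8,3.5,0,0,0,3],[2.0,-0.8,3.5,0,0,0,3],[2.0,-0.8,3.5,0,0,0,3],[2.0,-0.8,3.5,0,0,0,3],[2.0,-0.8,3.5,0,0,0,3],[2.0,-0.9,3.6,0,0,0,3],[2.0,-0.9,3.6,0,0,0,3],[2.0,-0.9,3.6,0,0,0,3.4],[2.0,0,0,0,0,0,0],[2.0,0,0,0,0,0,0]]]'
python3 - <<'E'
from h import *
for n in('side','top'):
    im,d,p=shot(n); np.savez(n+'2.npz',im=im,d=d)
    u,v=proj([.515,.01,.18],p)[0].astype(int); print(n,u,v)
    cv2.imwrite(f'pics/{n}2.png',cv2.resize(im[v-35:v+35,u-40:u+40,::-1],None,fx=7,fy=7,interpolation=cv2.INTER_CUBIC))
o=manip.get_obs(); print(o['position'],o['ee_rot'],o['ft_force'],o['joint_pos'].round(2))
E
```

```text
clock: 5.4
position: [0.4912, -0.0156, 0.159]
ee_rot: [0.872, 0.489, 0.0, 0.0]
ft_force: [0.5, 0.3, -1.1]
grip_width: 0.301
grasp_force: 25.2
side 260 190
top 245 188
[ 0.4912703  -0.0163283   0.15877498] [ 8.72598000e-01  4.88439065e-01 -5.43248459e-05  8.25796105e-05] [-0.00635068  0.05408982 -1.18314017] [ 0.54  0.15 -0.64  1.87  0.09  1.15 -0.68]
```

View pics/side2.png

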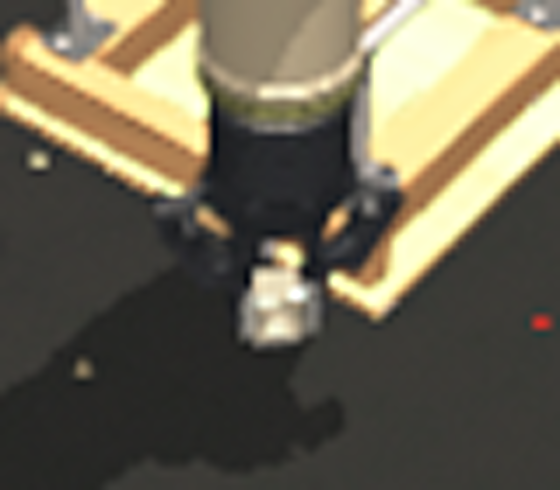

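The side crop shows the glide held level between the pads at about (280,305), foot up, with the rod tip just behind it. I'll compare the glide with the rod in the same camera, so calibration error cancels out.

```bash
python3 - <<'E'
from fit import *
p=eyes.camera_params('side'); C=np.array(p['world_from_camera'])[:3,3]
q0=[.513,.0184,1.0228,.8335]; ps=q0[2]; t=np.array([np.cos(ps),np.sin(ps)]); n=np.array([-t[1],t[0]]); E=np.array(q0[:2])
def at(W,z): return C+(W-C)*((z-C[2])/(W[...,2:]-C[2]))
for nm in('side0','top0'):
    pp=eyes.camera_params(nm[:-1]); C=np.array(pp['world_from_camera'])[:3,3]
    z=np.load(nm+'.npz'); W=cloud(z['d'],pp); P=at(W,.173); r=(P[...,:2]-E)@t; l=(P[...,:2]-E)@n
    m=(abs(W[...,2]-.172)<.02)&(abs(l)<.03)&(r>-.01)&(r<.055)
    for a in range(-10,55,10):
        k=m&(r>=a/1e3)&(r<(a+10)/1e3)
        if k.sum(): print(nm,a,k.sum(),'lat mm',(l[k]*1e3).mean().round(2),(l[k].min()*1e3).round(1),(l[k].max()*1e3).round(1),'z',W[...,2][k].mean().round(4))
p=eyes.camera_params('side'); C=np.array(p['world_from_camera'])[:3,3]
z=np.load('side2.npz'); W=cloud(z['d'],p); im=z['im']; T=np.array([.4912,-.0160])
l=(W[...,:2]-T)@n; r=(W[...,:2]-T)@t
for v in range(190,210):
    print(v,' '.join(f"{im[v,u].mean():3.0f}" for u in range(248,270)),'|',' '.join(f"{W[v,u,2]*1e3:3.0f}" for u in range(250,268)))
print('px of TCP-frame pts: foot corners/bore', proj([[*(T+t*a/1e3+n*b/1e3),zz] for a,b,zz in[(-12,13,.190),(-12,-13,.190),(12,13,.19),(12,-13,.19),(-8,0,.169),(-8,13,.152),(-8,-13,.152)]],p).round(1).tolist())
print('rod tip px',proj([*E,.17],p))
E
```

```text
side0 -10 4 lat mm 5.09 1.1 8.6 z 0.1663
side0 0 6 lat mm 3.54 -0.7 7.8 z 0.1753
side0 10 6 lat mm 3.65 -1.6 8.9 z 0.1714
side0 20 4 lat mm 3.03 -0.5 8.0 z 0.1729
side0 30 5 lat mm 3.54 -1.4 7.1 z 0.1745
side0 40 6 lat mm 4.89 0.6 9.2 z 0.1728
side0 50 3 lat mm 3.54 -0.3 7.4 z 0.1746
top0 -10 1 lat mm 1.4 1.4 1.4 z 0.1689
top0 0 15 lat mm 0.4 -5.3 5.9 z 0.1731
top0 10 15 lat mm 0.08 -5.6 5.6 z 0.1747
top0 20 14 lat mm 0.29 -5.0 6.2 z 0.1739
top0 30 16 lat mm 0.65 -5.3 6.5 z 0.1742
top0 40 14 lat mm 0.8 -4.7 6.2 z 0.174
top0 50 8 lat mm 0.51 -5.1 5.3 z 0.1757
190  37  41  51  57  45  33  37  37  33  97 155 177 212 210 146  64  35  42  50  58  68  67 |  -3  -4 213 221 229 236 241 174 172  12   9  20  15 235 232 232 215 212
191  41  46  49  50  48  37  40  41  33  86 118 171 230 239 211  94  33  41  52  63  59  48 | 211 211 215 225 229 233 237 175 168   7  13   7  15 228 234 226 216 214
192  43  43  51  60  54  41  39  34  26  39  51 116 160 227 203  87  31  31  42  41  37  39 | 210 213 210 220 227 230 223 160   0   6   8   9 189 217 214 211 214 213
193  44  43  53  64  53  39  34  26 1
[... 2277 characters left out ...]
3   3   0
207  38  39  38  38  39  39  39  39  39  39  39  38  38  37  51  57  56  57  57  56  58  57 |  -1  -7   2  -1  -2  -6  -3  -3   6  -2   1  -5  -1   2   3  -1  -4   1
208  39  39  39  39  39  39  39  39  38  38  38  38  38  43  54  56  55  56  57  58  58  57 |   4  -8  -9   2  -2  -6  -6  -9  -3   2  -5  -1  -3   0  -8   1  -8  -5
209  39  39  39  39  39  38  38  39  39  38  38  37  37  52  58  58  57  56  57  57  56  57 |  -5  -3   2  -3  -3   2   0  -3  -3  -4  -2  -4  -5  -1  -1  -1  -3   6
px of TCP-frame pts: foot corners/bore [[256.9, 197.6], [263.8, 196.8], [255.9, 193.0], [262.7, 192.2], [260.1, 200.3], [256.7, 203.8], [263.5, 203.0]]
rod tip px [[258.13904191 190.93004796]]
```

```bash
python3 -m crank '[[[2.0,0.36,0.6,0.13,0,0,0],[2.0,0.36,0.6,0,0,0,0],[2.0,0.36,0.6,0,0,0,0],[2.0,0.36,0.6,0,0,0,0],[2.0,0,0,0,0,0,0]]]'
python3 -m crank '[[[2.0,0.16,0.26,0,0,0,0],[2.0,0.16,0.26,0,0,0,0],[2.0,0.1,0.17,0,0,0,0],[2.0,0,0,0,0,0,0]]]'
```

```text
clock: 6.12
position: [0.5057, 0.0092, 0.16]
ee_rot: [0.872, 0.489, 0.0, -0.0]
ft_force: [-0.3, -0.4, -1.3]
grip_width: 0.302
grasp_force: 25.2
clock: 6.62
position: [0.5104, 0.015, 0.1603]
ee_rot: [0.872, 0.489, 0.001, 0.0]
ft_force: [3.5, -2.4, -1.0]
grip_width: 0.298
grasp_force: 25.2
```

```bash
python3 -m crank '[[[2.0,0.13,-0.08,0,0,0,0],[2.0,0,0,0,0,0,0]]]'; python3 -m crank '[[[2.0,0.16,0.26,0,0,0,0],[2.0,0.16,0.26,0,0,0,0],[2.0,0.16,0.26,0,0,0,0],[2.0,0,0,0,0,0,0]]]'
```

```text
clock: 6.88
position: [0.5108, 0.0147, 0.1599]
ee_rot: [0.872, 0.489, -0.0, -0.0]
ft_force: [-0.3, 0.2, -0.2]
grip_width: 0.3
grasp_force: 25.2
clock: 7.38
position: [0.516, 0.0227, 0.1601]
ee_rot: [0.872, 0.489, 0.0, -0.0]
ft_force: [0.6, -1.0, -0.6]
grip_width: 0.298
grasp_force: 25.3
```

```bash
python3 -m crank '[[[2.0,0.29,0.41,0,0,0,0],[2.0,0.26,0.43,0,0,0,0],[2.0,0.26,0.43,0,0,0,0],[2.0,0,0,0,0,0,0]]]';python3 -m crank '[[[2.0,0.26,0.43,0,0,0,0],[2.0,0.26,0.43,0,0,0,0],[2.0,0.26,0.43,0,0,0,0],[2.0,0,0,0,0,0,0]]]'
```

```text
clock: 7.88
position: [0.5241, 0.0356, 0.1601]
ee_rot: [0.872, 0.489, 0.0, -0.0]
ft_force: [0.4, -0.2, -0.3]
grip_width: 0.298
grasp_force: 25.2
clock: 8.38
position: [0.5319, 0.0485, 0.1601]
ee_rot: [0.872, 0.489, 0.0, -0.0]
ft_force: [-0.7, 0.3, -0.4]
grip_width: 0.303
grasp_force: 25.2
```

```bash
python3 -m crank '[[[2.0,-0.13,0.08,0,0,0,0],[2.0,0,0,0,0,0,0]]]' | grep -E 'pos|ft';python3 -m crank '[[[2.0,0.26,-0.16,0,0,0,0],[2.0,0,0,0,0,0,0]]]'| grep -E 'pos|ft';python3 -m crank '[[[2.0,0.08,-0.05,0,0,0,0],[2.0,0,0,0,0,0,0]]]'| grep -E 'pos|ft'
```

```text
position: [0.5312, 0.0481, 0.1604]
ft_force: [6.1, -0.5, -2.0]
position: [0.5329, 0.047, 0.16]
ft_force: [-0.5, -0.1, -0.2]
position: [0.5335, 0.0468, 0.1599]
ft_force: [-1.6, 0.3, 0.2]
```

```bash
python3 - <<'E'
from fit import *
p=eyes.camera_params('top'); C=np.array(p['world_from_camera'])[:3,3]
z=np.load('top0.npz'); W=cloud(z['d'],p); im=z['im']; v,u=np.mgrid[:384,:512]
P=(C+(W-C)*((.170-C[2])/(W[...,2:]-C[2])))[...,:2]
m=(W[...,2]>.15)&(W[...,2]<.2)&(u>195)&(u<255)&(v>65)&(v<200)
E=np.array([.513,.0184]); t=np.array([np.cos(1.0228),np.sin(1.0228)]); n=np.array([-t[1],t[0]])
r=(P-E)@t
def line(k):
    l=cv2.fitLine(P[k].astype(np.float32),cv2.DIST_HUBER,0,1e-4,1e-4).ravel(); l=l*np.sign(l[0]); 
    return np.array([l[2],l[3]])*np.sign(l[2]),l[:2]*np.sign(l[0])
A,a=line(m&(r>.004)&(r<.055)&(P[...,0]<.55))
for lo,hi in[(.6,.66),(.6,.7),(.6,.8),(.6,.84)]:
    B,b=line(m&(P[...,0]>lo)&(P[...,0]<hi)&(abs(P[...,1]-.098-(P[...,0]-.6)*.2)<.01))
    s=np.linalg.solve(np.c_[a,-b],B-A); X=A+a*s[0]
    ya,yb=[np.degrees(np.arctan2(w[1],w[0])) for w in(a,b)]; T=.05*np.tan(np.radians(ya-yb)/2)
    tip=X-a*(.06+T); be=X+b*T; print(lo,hi,'yaw',ya,yb,'X',X,'tip',tip,'bs',X-a*T,'be',be,'seat',be+.07*b,'c',X-a*T+.05*np.array([a[1],-a[0]]))
print('lateral of A from old', (A-E)@n)
E
```

```text
0.6 0.66 yaw 59.197853 13.131254 X [0.55304587 0.08483784] tip [0.5114356 0.015042 ] bs [0.54216015 0.06657844] be [0.57374805 0.0896673 ] seat [0.6419177  0.10557008] c [0.5851072  0.04097469]
0.6 0.7 yaw 59.197853 11.9759 X [0.55404145 0.08650774] tip [0.5121251 0.0161984] bs [0.5428496  0.06773484] be [0.57542163 0.09104284] seat [0.64389807 0.10556786] c [0.58579665 0.04213109]
0.6 0.8 yaw 59.197853 11.620888 X [0.55442464 0.08715052] tip [0.5124137  0.01668249] bs [0.5431382  0.06821893] be [0.57601345 0.09159028] seat [0.6445786  0.10569073] c [0.58608526 0.04261518]
0.6 0.84 yaw 59.197853 11.665018 X [0.5543583  0.08703926] tip [0.51235914 0.01659098] bs [0.5430836  0.06812742] be [0.5759212  0.09149099] seat [0.64447546 0.10564425] c [0.58603066 0.04252367]
lateral of A from old -6.849810684686776e-05
```

```bash
python3 -m crank '[[[2.0,-0.12,0.07,0,0,0,0.3],[2.0,0.3,0.5,0,0,0,0.4],[2.0,0.3,0.5,0,0,0,0],[2.0,0.3,0.5,0,0,0,0],[2.0,0,0,0,0,0,0]]]';python3 -m crank '[[[2.0,0.28,0.48,0,0,0,-1],[2.0,0,0,0,0,0,0]]]'
```

```text
clock: 9.75
position: [0.5418, 0.0631, 0.1601]
ee_rot: [0.869, 0.495, 0.0, -0.0]
ft_force: [0.8, -1.0, -0.2]
grip_width: 0.301
grasp_force: 25.6
clock: 10.0
position: [0.5446, 0.0676, 0.1601]
ee_rot: [0.874, 0.487, 0.0, -0.0]
ft_force: [-0.7, -0.9, -0.3]
grip_width: 0.296
grasp_force: 25.6
```

```bash
python3 -m crank '[[[2.0,0.15,0.22,0,0,0,-2.5],[2.0,0.15,0.22,0,0,0,-2.5],[2.0,0,0,0,0,0,0]]]'
```

```text
clock: 10.38
position: [0.5475, 0.0716, 0.1601]
ee_rot: [0.894, 0.448, 0.0, 0.0]
ft_force: [-0.1, 0.3, -1.0]
grip_width: 0.298
grasp_force: 25.6
```

```bash
python3 -m crank '[[[2.0,0.17,0.2,0,0,0,-3],[2.0,0.17,0.2,0,0,0,-3],[2.0,0,0,0,0,0,0]]]'|grep -E 'pos|rot|ft'
```

```text
position: [0.5509, 0.0755, 0.1601]
ee_rot: [0.916, 0.401, 0.0, 0.0]
ft_force: [-0.4, 0.3, -0.6]
```

```bash
python3 -m crank '[[[2.0,0.18,0.18,0,0,0,-3],[2.0,0.18,0.18,0,0,0,-3],[2.0,0,0,0,0,0,0]]]'|grep -E 'pos|rot|ft'
```

```text
position: [0.5544, 0.0791, 0.16]
ee_rot: [0.936, 0.353, -0.0, 0.0]
ft_force: [-0.2, 0.0, -0.1]
```

```bash
python3 -m crank '[[[2.0,0.2,0.17,0,0,0,-3],[2.0,0.21,0.16,0,0,0,-3],[2.0,0,0,0,0,0,0]]]'|grep -E 'pos|rot|ft'
```

```text
position: [0.5585, 0.0824, 0.1601]
ee_rot: [0.953, 0.304, -0.0, 0.0]
ft_force: [0.8, -0.4, -1.1]
```

```bash
python3 -m crank '[[[2.0,0.22,0.14,0,0,0,-3],[2.0,0.22,0.14,0,0,0,-3],[2.0,0,0,0,0,0,0]]]'|grep -E 'pos|rot|ft|grip'
```

```text
position: [0.5629, 0.0851, 0.1601]
ee_rot: [0.967, 0.254, -0.0, 0.0]
ft_force: [-0.5, -0.8, -0.1]
grip_width: 0.302
```

```bash
python3 -m crank '[[[2.0,0.23,0.12,0,0,0,-3],[2.0,0.24,0.12,0,0,0,-3],[2.0,0,0,0,0,0,0]]]'|grep -E 'pos|rot|ft'
```

```text
position: [0.5676, 0.0876, 0.16]
ee_rot: [0.979, 0.203, -0.0, 0.0]
ft_force: [-1.4, -0.4, -0.4]
```

```bash
python3 -m crank '[[[2.0,0.24,0.09,0,0,0,-3],[2.0,0.25,0.09,0,0,0,-3],[2.0,0,0,0,0,0,0]]]'|grep -E 'pos|rot|ft|grip'
```

```text
position: [0.5724, 0.0895, 0.1601]
ee_rot: [0.988, 0.151, 0.0, -0.0]
ft_force: [0.4, 1.3, -0.0]
grip_width: 0.3
```

```bash
python3 -m crank '[[[2.0,0.23,0.06,0,0,0,-3],[2.0,0.23,0.06,0,0,0,-2.6],[2.0,0.3,0.06,0,0,0,0],[2.0,0,0,0,0,0,0]]]'|grep -E 'pos|rot|ft'
```

```text
position: [0.5802, 0.0915, 0.1601]
ee_rot: [0.995, 0.103, 0.0, -0.0]
ft_force: [0.2, 2.6, -0.7]
```

```bash
python3 -m crank '[[[2.0,0.4,0.08,0,0,0,0],[2.0,0.4,0.08,0,0,0,0],[2.0,0.4,0.08,0,0,0,0],[2.0,0,0,0,0,0,0]]]'|grep -E 'pos|rot|ft|grip'
```

```text
position: [0.5926, 0.094, 0.1601]
ee_rot: [0.995, 0.102, 0.0, -0.0]
ft_force: [-0.2, 3.4, -0.6]
grip_width: 0.301
```

```bash
python3 -m crank '[[[2.0,0.38,0.19,0,0,0,0],[2.0,0.4,0.08,0,0,0,0],[2.0,0.4,0.08,0,0,0,0],[2.0,0,0,0,0,0,0]]]'|grep -E 'pos|rot|ft'
```

```text
position: [0.6043, 0.0969, 0.16]
ee_rot: [0.995, 0.101, 0.0, 0.0]
ft_force: [-1.1, -1.2, -0.6]
```

```bash
python3 -m crank '[[[2.0,0.5,0.1,0,0,0,0],[2.0,0.5,0.1,0,0,0,0],[2.0,0.5,0.1,0,0,0,0],[2.0,0,0,0,0,0,0]]]'|grep -E 'pos|rot|ft'
```

```text
position: [0.6193, 0.1002, 0.16]
ee_rot: [0.995, 0.101, -0.0, -0.0]
ft_force: [-0.1, 1.0, 0.4]
```

```bash
python3 -m crank '[[[2.0,0.5,0.1,0,0,0,0],[2.0,0.5,0.1,0,0,0,0],[2.0,0,0,0,0,0,0]]]'|grep -E 'pos|rot|ft'
```

```text
position: [0.6293, 0.1022, 0.16]
ee_rot: [0.995, 0.101, -0.0, -0.0]
ft_force: [0.4, 0.6, -0.6]
```

```bash
python3 -m crank '[[[2.0,0.45,0.1,0,0,0,0],[2.0,0.45,0.09,0,0,0,0],[2.0,0,0,0,0,0,0]]]'|grep -E 'pos|rot|ft'
```

```text
position: [0.6382, 0.1041, 0.16]
ee_rot: [0.995, 0.101, -0.0, -0.0]
ft_force: [1.0, 1.0, -0.7]
```

```bash
python3 -m crank '[[[2.0,0.2,0.04,0,0,0,0],[2.0,0.15,0.03,0,0,0,0],[2.0,0,0,0,0,0,0]]]'|grep -E 'pos|rot|ft'
```

```text
position: [0.6415, 0.1047, 0.1601]
ee_rot: [0.995, 0.101, 0.0, 0.0]
ft_force: [-0.6, -0.5, -0.6]
```

```bash
python3 -m crank '[[[2.0,0.2,0.04,0,0,0,0],[2.0,0,0,0,0,0,0]]]'|grep -E 'pos|ft'
```

```text
position: [0.6436, 0.1051, 0.1601]
ft_force: [0.3, 0.4, -0.8]
```

```bash
python3 -m crank '[[[2.0,0.15,0.03,0,0,0,0],[2.0,0,0,0,0,0,0]]]'|grep -E 'pos|ft'
```

```text
position: [0.645, 0.1054, 0.1601]
ft_force: [0.2, -1.3, -0.4]
```

```bash
python3 -m crank '[[[2.0,0.1,0.02,0,0,0,0],[2.0,0,0,0,0,0,0]]]'|grep -E 'pos|ft'
```

```text
position: [0.646, 0.1056, 0.1601]
ft_force: [0.5, -0.8, 0.5]
```

```bash
python3 -m crank '[[[2.0,0.1,0.02,0,0,0,0],[2.0,0,0,0,0,0,0]]]'|grep -E 'pos|ft'; python3 -m crank '[[[2.0,0.1,0.02,0,0,0,0],[2.0,0,0,0,0,0,0]]]'|grep -E 'pos|ft'
```

```text
position: [0.6461, 0.1057, 0.1597]
ft_force: [-5.4, -1.2, 0.8]
position: [0.6461, 0.1057, 0.1594]
ft_force: [-9.6, -1.5, 3.2]
```

```bash
python3 -m crank '[[[2.0,0.1,0.02,0,0,0,0],[2.0,0,0,0,0,0,0]]]'|grep -E 'pos|ft'
```

```text
position: [0.6461, 0.1057, 0.159]
ft_force: [-15.1, -2.8, 3.3]
```

Axial force builds at x = 0.646, right where the seat was predicted. I'll take the pressure off, let go, and rise straight up.

```bash
python3 -m crank '[[[2.0,-0.24,-0.05,0.08,0,0,0],[2.0,0,0,0,0,0,0]]]'|grep -E 'pos|ft'; python3 -m crank '[[[3.2,0,0,0,0,0,0],[4.5,0,0,0,0,0,0],[5.5,0,0,0,0,0,0],[5.5,0,0,0,0,0,0],[5.5,0,0,0,0,0,0]]]'; python3 -m crank '[[[5.5,0,0,1,0,0,0],[5.5,0,0,3,0,0,0],[5.5,0,0,4,0,0,0],[5.5,0,0,4,0,0,0],[5.5,-4,-4,2,0,0,0],[5.5,-4,-5,0,0,0,0],[5.5,-4,-5,0,0,0,0],[5.5,-4,-5,0,0,0,0],[5.5,-2,-5,0,0,0,0],[5.5,0,0,0,0,0,0]]]'
python3 - <<'E'
from h import *
o=[]
for n in('top','side'):
    im,d,p=shot(n); np.savez(n+'3.npz',im=im,d=d); u,v=proj([.62,.12,.18],p)[0].astype(int)
    u=max(u,50); o.append(cv2.resize(im[v-50:v+50,u-50:u+50,::-1],None,fx=4,fy=4,interpolation=cv2.INTER_CUBIC)); print(n,u,v)
cv2.imwrite('pics/end.png',np.hstack(o))
E
```

```text
position: [0.6461, 0.1057, 0.1608]
ft_force: [-4.9, 0.4, 0.2]
clock: 18.12
position: [0.6466, 0.1057, 0.1609]
ee_rot: [0.995, 0.101, 0.0, 0.0]
ft_force: [-0.7, -0.2, 0.3]
grip_width: 0.643
grasp_force: 0.0
clock: 19.38
position: [0.4678, -0.1349, 0.3019]
ee_rot: [0.995, 0.098, 0.0, 0.001]
ft_force: [0.8, 1.5, -0.3]
grip_width: 0.648
grasp_force: 0.0
top 208 151
side 261 163
```

View pics/end.png

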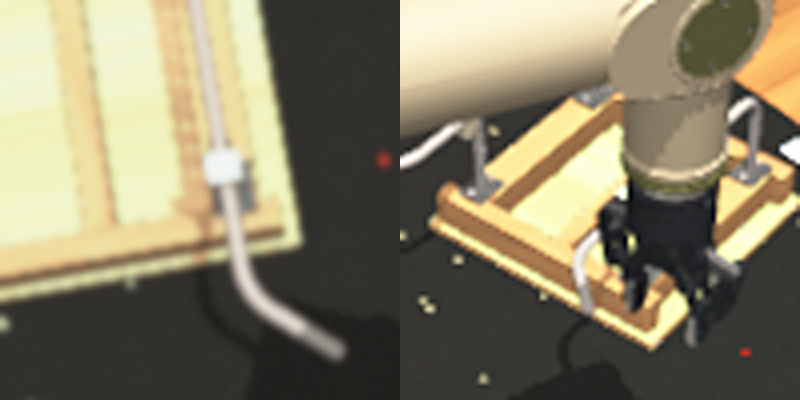

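The top half shows the glide seated foot-up on the rod at crop (222,165), about image pixel (213,142), well past the bend. In the side half the arm hides it. One numeric check follows.

```bash
python3 - <<'E'
from h import *
z=np.load('top3.npz'); im,d=z['im'],z['d']; p=eyes.camera_params('top'); W=cloud(d,p)
C=np.array(p['world_from_camera'])[:3,3]; P=C+(W-C)*((.191-C[2])/(W[...,2:]-C[2])); v,u=np.mgrid[:384,:512]
g=(abs(u-213)<9)&(abs(v-142)<9)&(W[...,2]>.182)&(W[...,2]<.2)
X=P[g][:,:2]; r=cv2.minAreaRect((X*1000).astype(np.float32)); print(g.sum(),X.mean(0),r,W[g][:,2].mean())
for c in([.58603,.04252],[.5871,.0418]): print(np.linalg.norm(X.mean(0)-c),np.linalg.norm(np.array(r[0])/1e3-c))
o=manip.get_obs(); print(o['clock'],o['ft_force'])
E
```

```text
79 [0.64334665 0.10498695] ((649.9317016601562, 106.73577880859375), (38.677188873291016, 25.62431526184082), 12.56263542175293) 0.18896296411383925
0.08477805804019231 0.09059301144711907
0.08459478232500905 0.09035750164203024
19.475 [ 0.72564103  0.38876359 -0.26230992]
```

```bash
python3 -c "
from workcell import job
print(job.hand_in())"
```

```text
the job is handed in; nothing more can be done
None
```

The glide is threaded onto the right-hand runner, foot up, and sits home against the stop ring within the roughly 1 mm the top camera can resolve; I released it, touched nothing else, and handed in at about 19.5 s, with no verdict returned.

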